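# Level the letter-scale stand

## Task

The letter scale goes back on the small grey stand, which hangs low at its screw foot. Lay the red spirit level flat on the middle of the deck, lengthwise towards the screw foot, let go of it, and turn the black knob until the bubble stands between the two lines. Then press the middle of the level down onto the deck with about 10 N (5 to 25 N), bubble still between the lines, and finish while still pressing; leave everything else on the desk where it is.

Things in the scene. Friction and masses are not known exactly. Their poses are not given: they have to be found in the camera images.
- level: red spirit level, black end caps, bar 150 long (x) x 24 wide (y) x 42 high (z), 0.22 kg; origin at centre of underside. Starts on the desk left of the stand. Lower 26 mm solid, sides flat: grip across the 24 mm at mid-length. Yellow-green vial along x in a 14 mm slot in the top; the frame beside the slot is 42 mm high, so closed fingertips pressed on the middle bear on the frame, not the vial
- bubble (a joint): position in m of the pale bubble (12 mm long) along the level's own +x axis, 0 = centred, +-0.0135 at the vial's ends; it lies between the two black lines while within +-0.0025. The bubble runs to the higher end, 0.9 mm for each 0.001 rad of slope, and takes 1 to 2 s to settle
- deck: deck of the grey stand, a plate 200 long (x) x 180 wide (y) with a black mat, top face about 60 mm above the desk; it rocks about its two fixed feet. Origin on the desk midway between the fixed feet, 80 mm behind the deck's middle; x points towards the screw foot, z up (0.01 rad off the plate's own: read slopes from deck_mid). The stand cannot slide
- deck_mid (a point): middle of the deck's top face, about 60 mm above the desk; x along the deck towards the screw foot, z square to its top face
- knob (a point): on the upright axis of the screw foot's round black ribbed knob, half way up it: 98 mm above the desk, 128 mm from deck_mid along the deck's x. The knob is 40 in diameter, 28 high (84 to 112 mm above the desk); it spins and does not rise. The bracket under it ends 57 mm, a brass bush 63 mm above the desk. Room for fingers all round
- foot (a joint): knob angle in rad from an arbitrary mark, range -1.0 to 4.5, growing when turned clockwise seen from above, which lifts the deck's screw-foot end: 0.0061 rad of slope or 5.5 mm of bubble travel per rad. Light friction (0.06 N m); stays where it is left, also under load. 1.2 to 2.4 rad from the start are needed, so it may take two grasps
- letter_scale: white letter scale with a steel pan, 155 x 140 x 40, fixed, at the right front of the desk; not handled
- stapler: black stapler, 36 x 145 x 57, left front corner; bystander
- mug: dark blue mug, 85 x 118 x 96, at the left towards the back; bystander
- tape: black tape dispenser, 50 x 134 x 64, back of the desk; bystander
- dish: dark dish with paper clips, 97 across, 24 high, right of the stand beside the lamp; bystander
- notes: yellow pad of notes, 77 x 77 x 17, right front; bystander

How it is judged:
By the outcome, as a careful person would: the job done as asked, in the order asked, and still so for the second after the job is handed in, while the arm keeps its last pose, push and grip.
It also fails if it takes over 72 s, if anything falls off the work surface, if the arm or the gripper's body presses on something with over 40 N, if the wrist force passes 120 N, or if a joint passes its speed limit or range.

## Robot

A 6-joint arm with a two-finger parallel gripper is mounted at the origin on a cart in front of the work surface, level with it; the furniture and walls round the work are solid. World frame = base frame: x ahead of the robot, y to its left, z up, the work surface at z = 0. Lengths are in m, angles in degrees, forces in N, time in s.
With the tool pointing down it reaches from about 0.375 to 0.975 m from the base axis. Payload 3.8 kg.
Tool frame: the origin (TCP) lies midway between the tips of the shut fingers; the grasp point (between the pads) lies ctrl.grip_depth behind it (ctrl.grip_depth is the distance from the TCP to the grasp point, in m); z points along the fingers, y is the line along which they close (so a half turn about z gives the same grasp; the last joint's range is limited). The gripper opens to 85 mm and grips with 20 to 120 N. Pads are 22 mm wide; open, the fingers measure 114 mm over their backs; the gripper's body (76 mm by 85 mm) begins 54 mm behind the grasp point. The pads swing forward as they close: fully open they stand 13 mm farther back than shut.
Start: joints at [63.432, 15.12, 91.902, -0, 72.978, -2.114], TCP at [0.279, 0.614, 0.231] pointing down, gripper open.
Joint ranges: [-150.88, 150.88], [-54.13, 125.18], [17.81, 147.31], [-75.09, 255.09], [0, 152.58], [-146.25, 146.25]. Speed limits (degrees/s): [147.25, 147.25, 180, 180, 180, 180].

## Interface

Orientations are given as [roll, pitch, yaw] about the fixed x, y, z axes, in that order (R = Rz(yaw) Ry(pitch) Rx(roll)).
In Python, from cell import ctrl, camera, get_calibration, finder gives the robot as it stands. The module is installed in compiled form; this text tells all that it offers.
- The arm moves only by the tool jog_arm, never from a script. Its argument "commands" is a list of rows, each an object of numbers: "fingers": the opening, from -1 (shut) to 1 (fully open); "dx", "dy", "dz": the shift along the tool's x, y, z in m; "ax", "ay", "az": the turn, a rotation vector about the tool's x, y, z in degrees. In form: [{"fingers": .., "dx": .., "dy": .., "dz": .., "ax": .., "ay": .., "az": ..}, ...]. A call has 1 to 8 rows; each row is the pose to reach, as a shift and turn from the pose commanded when the call began, along the tool's axes at that moment; what a row does not reach only later rows make up. A row lasts 1/10 s, in which the tool goes at most 50 mm and 8.59 degrees, less where a joint would pass 70% of its speed; a pose out of reach is approached as far as the arm can. A call with a gripper value outside its range is refused whole. The fingers move at their own pace and stop on an object; the grip force is fixed at half the most. Time passes only in rows, so rows that repeat a pose let the fingers close. It gives the time, the measured TCP pose, the force, the opening and the grip force at its end, in the units of the state.
- ctrl.get_state(): the state, without advancing time (a new reading comes with each control period).
- camera(name): name is "scene" or "top" or "wrist"; returns (picture, depth): 480x640x3 uint8, red, green, blue; 480x640 float32, m along the optical axis (not along the pixel's ray), 0 where there is no reading.
- get_calibration(name): a dict with "fov_y" (degrees; the focal length in pixels is half the picture's height over the tangent of half this angle, whatever the lens; pixels are square), "cx", "cy" (the principal point, pixels), "R" (3x3) and "t" (3): a world point X has camera coordinates R X + t. Camera axes: x right, y down, z forward; pixel columns grow to the right and rows downward; lengths in m; the calibration is good to about 2 mm. The wrist camera is an equidistant fisheye: a pixel r from the principal point sees the ray r / f radians off the axis. A picture is of the moment at which its call begins: read the wrist's pose just before it. get_calibration takes no time and is no camera call; for the wrist camera it gives the pose at the moment of the call.
- ctrl.hand_in(): hands the job in; it is judged then, once.
Trained networks look in the newest picture that a camera, given by its name, has taken for a name from the list of things; names that differ only in an ending like _2 or _b are one class to them, and where a whole thing is asked for, a point or a joint stands for the part that bears it (a point fixed in the world has none). Each returns a list of dicts, best first, with "confidence" (0 to 1); they miss things now and then, are a little off and sometimes report something else, mostly with a low value. They report only what shows in the picture. A call takes as long as a camera call.
- finder.cut_out(target, camera): "pixels" (480x640 bool, what is visible of it) and "uv" ([column, row] in pixels, amid what is visible of it).
The state is a dict: "time_s": time; "qpos": joint angles; "qd": joint speeds; "tau": joint torques, N m; "position": TCP position; "tool_rot": TCP orientation; "wrist_force": force on the tool from outside, world axes, zero at the start; "moment": the same for the moment, N m; "opening": finger opening in m; "grip_force": force on a finger pad.
Only numpy, scipy, OpenCV 4.12 (cv2) and the standard library are available. Lean on these libraries where they do the work, as an engineer would, in place of code of your own. Each camera call takes 0.05 s, during which the arm holds its last target. There are 200 camera calls.

## Working session

There is one attempt and no reset: what is moved stays moved. The work goes in short steps, Python scripts to look and compute and a tool call to move; the robot and the scene stay as the last step left them, time stands still between calls to the robot, and variables do not carry over. Pictures are saved under pics/ and viewed, at most 10 in all, crops included, and the job is handed in when it is done.

Besides the shell and the picture viewer there is one more tool, called after "Request:" as name(argument=value, ...), one argument or row to a line, values as JSON. jog_arm: Moves the arm, as the interface text tells. Its arguments: {"type":"object","properties":{"commands":{"type":"array"}},"required":["commands"]}

```bash
mkdir -p pics; cat > h.py <<'E'
import numpy as np, cv2
from cell import ctrl, camera, get_calibration, finder
from scipy.spatial.transform import Rotation as Ro
def world(name, depth, mask):
    c=get_calibration(name); f=240/np.tan(np.radians(c["fov_y"])/2)
    v,u=np.nonzero(mask&(depth>0)); z=depth[v,u]
    P=np.c_[(u-c["cx"])/f*z,(v-c["cy"])/f*z,z]
    return (P-c["t"])@np.asarray(c["R"])
def save(n,im): cv2.imwrite(f"pics/{n}.png",im[...,::-1])
def goal(pos,R):  # shift, turn in tool axes from current pose
    s=ctrl.get_state(); R0=Ro.from_euler('xyz',s["tool_rot"],degrees=True)
    return R0.inv().apply(np.array(pos)-s["position"]), (R0.inv()*R).as_rotvec(degrees=True)
E
python3 - <<'E'
from h import *
np.set_printoptions(precision=4,suppress=True)
print(ctrl.grip_depth, ctrl.get_state())
for n in("top","scene"):
    im,d=camera(n); save(n+"0",im); c=get_calibration(n); print(n,c)
    for t in("level","deck","knob"):
        r=finder.cut_out(t,n)
        for q in r[:2]:
            P=world(n,d,q["pixels"])
            print(n,t,q["confidence"],q["uv"],len(P),np.median(P,0),P.min(0),P.max(0))
            top=P[P[:,2]>np.percentile(P[:,2],90)-0.006]
            (cx,w,a)=cv2.minAreaRect((top[:,:2]*1000).astype(np.float32)); print("   rect",cx,w,a)
E
```

```text
0.0187 {'time_s': 0.0, 'qpos': array([63.4342, 15.171 , 91.9823,  0.0007, 72.977 , -2.1136]), 'qd': array([-0.0334, -0.0167,  0.0767, -0.0474,  0.0094,  0.0126]), 'tau': array([ -0.0006, -51.5102, -36.7314,  -0.0003,   0.013 ,  -0.    ]), 'position': array([0.2791, 0.6138, 0.2299]), 'tool_rot': array([-179.8699,   -0.0055,  155.5476]), 'wrist_force': array([-0.6341,  0.2503,  0.709 ]), 'moment': array([-0.0606, -0.023 ,  0.0324]), 'grip_force': 0.0, 'opening': 0.08548903895473559}
top {'fov_y': 53.426684347626576, 'cx': 323.73847071899036, 'cy': 243.52429053448617, 'R': array([[-0.0245, -0.9997, -0.0004],
       [-0.9939,  0.0243, -0.1078],
       [ 0.1078, -0.0023, -0.9942]]), 't': array([-0.051 ,  0.5167,  1.0857])}
top level 0.85 [179.1, 267.5] 953 [0.4702 0.2705 0.0392] [ 0.3945  0.252  -0.0049] [0.545  0.2948 0.047 ]
   rect (467.2154541015625, 273.7789306640625) (149.1751708984375, 25.61222267150879) 7.819922924041748
top deck 0.64 [303.9, 250.3] 6995 [ 0.4954 -0.0174  0.0585] [ 0.3806 -0.1583 -0.0018] [0.6076 0.104  0.0659]
   rect (501.1861572265625, -34.990875244140625) (179
[... 893 characters left out ...]
5 ]]), 't': array([-0.3442,  0.3114,  0.9298])}
scene level 0.98 [195.3, 192.5] 978 [0.457  0.2673 0.0332] [ 0.3874  0.2516 -0.004 ] [0.5416 0.3302 0.0447]
   rect (464.6242370605469, 273.8865051269531) (154.2889404296875, 29.655990600585938) 6.518679141998291
scene knob 0.73 [349.4, 227.8] 460 [ 0.5264 -0.14    0.1034] [ 0.511  -0.1564  0.002 ] [ 0.5541 -0.1148  0.1153]
   rect (531.7291870117188, -136.90565490722656) (40.44137954711914, 38.62696075439453) 31.916479110717773
scene knob 0.6 [416.8, 359.4] 4868 [ 0.3644 -0.3968  0.0377] [ 0.0118 -0.5023 -0.0041] [ 0.4613 -0.3214  0.6183]
   rect (230.07408142089844, -415.3795166015625) (456.3128662109375, 111.80616760253906) 7.940125942230225
```

```bash
python3 - <<'E'
from h import *
a=cv2.imread('pics/top0.png')[120:400,120:560]; b=cv2.imread('pics/scene0.png')
cv2.imwrite('pics/v1.png',cv2.resize(a,None,fx=1.8,fy=1.8)); cv2.imwrite('pics/v2.png',b)
# deck plate via color-free: heights 0.05-0.07 near
im,d=camera("top"); 
P=world("top",d,np.ones((480,640),bool)); v,u=np.nonzero(d>0); col=im[v,u].astype(int)
m=(abs(P[:,0]-.5)<.13)&(P[:,1]<.13)&(P[:,1]>-.17)&(P[:,2]>.045)&(P[:,2]<.078)
Q=P[m]; A=np.c_[Q[:,:2],np.ones(len(Q))]; print(np.linalg.lstsq(A,Q[:,2],rcond=None)[0],len(Q))
dark=m&(col.sum(1)<150); print(dark.sum(), cv2.minAreaRect((P[dark][:,:2]*1000).astype(np.float32)))
K=np.array([.533,-.136])
for ang in range(0,1): pass
# deck axis: restrict to plate = mask minus knob arm by opening
g=np.zeros((480,640),np.uint8); g[v[m],u[m]]=255
g=cv2.morphologyEx(g,cv2.MORPH_OPEN,np.ones((45,45)))
S=world("top",d,g>0); print(cv2.minAreaRect((S[:,:2]*1000).astype(np.float32)),len(S),S.mean(0))
E
```

```text
[-0.0029513   0.01198333  0.06016328] 7146
3291 ((494.6930236816406, -16.680252075195312), (162.11447143554688, 182.6583251953125), 18.010454177856445)
((0.0, 0.0), (0.0, 0.0), 0.0) 0 [nan nan nan]<stdin>:15: RuntimeWarning: Mean of empty slice.
  ret = um.true_divide(
```

View pics/v1.png

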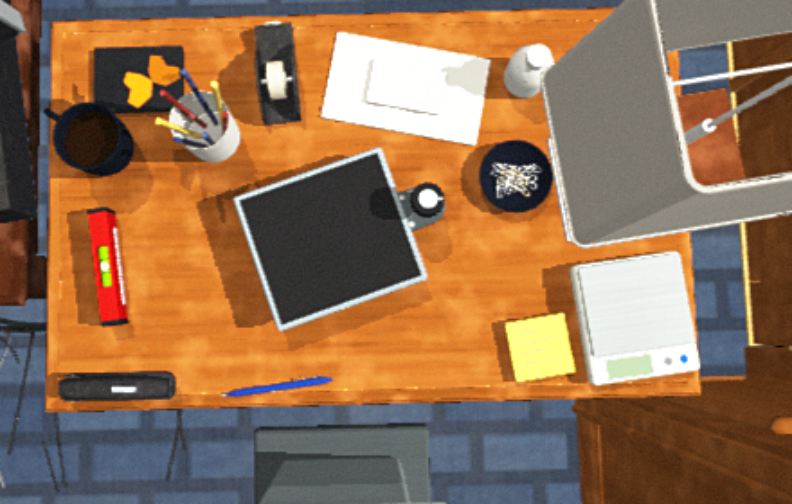

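View pics/v2.png

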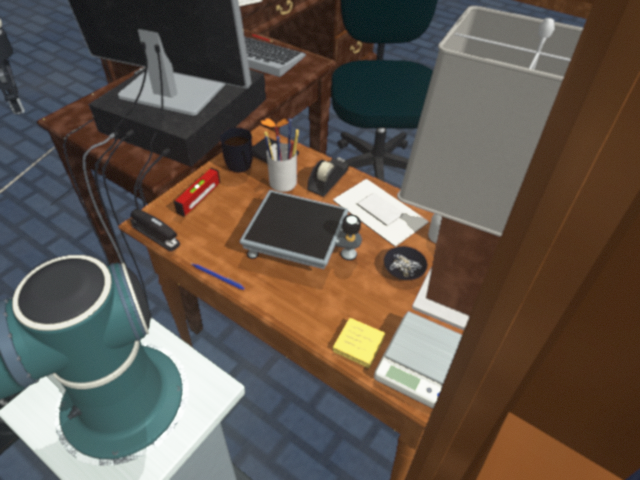

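The top view shows the level at (105,265), nearly along world x, and the deck with its screw foot at (428,200), pointing about −72°. The scene view agrees with this. Next I compute the grasp move and the lamp clearance.

```bash
python3 - <<'E'
from h import *
np.set_printoptions(precision=4,suppress=True)
im,d=camera("top"); P=world("top",d,np.ones((480,640),bool))
hi=P[(P[:,2]>.15)&(P[:,0]>.2)&(P[:,0]<.8)&(P[:,1]<0)&(P[:,1]>-.6)]
print("lamp",hi.min(0),hi.max(0))
for r in finder.cut_out("level","top")[:1]:
    Q=world("top",d,r["pixels"]); Q=Q[(Q[:,2]>.03)]
    w,V=np.linalg.eigh(np.cov(Q[:,:2].T)); print("yaw",np.degrees(np.arctan(V[1,1]/V[0,1])),Q.mean(0),np.percentile(Q[:,2],[50,90]))
R=Ro.from_euler('xyz',[180,0,187.5],degrees=True)
print(goal([.467,.273,.10],R))
E
```

```text
lamp [ 0.2    -0.5994  0.15  ] [ 0.6704 -0.2387  0.6029]
yaw 7.496361140910531 [0.4659 0.2732 0.0399] [0.0402 0.0437]
(array([-0.3121, -0.2332,  0.1313]), array([ -0.0011,   0.0004, -31.9535]))
```

Request:
jog_arm(
  commands=[
    {"fingers": 1,"dx": -0.312,"dy": -0.233,"dz": 0.05,"az": -32},
    {"fingers": 1,"dx": -0.312,"dy": -0.233,"dz": 0.05,"az": -32},
    {"fingers": 1,"dx": -0.312,"dy": -0.233,"dz": 0.05,"az": -32},
    {"fingers": 1,"dx": -0.312,"dy": -0.233,"dz": 0.05,"az": -32},
    {"fingers": 1,"dx": -0.312,"dy": -0.233,"dz": 0.05,"az": -32},
    {"fingers": 1,"dx": -0.312,"dy": -0.233,"dz": 0.05,"az": -32},
    {"fingers": 1,"dx": -0.312,"dy": -0.233,"dz": 0.05,"az": -32},
    {"fingers": 1,"dx": -0.312,"dy": -0.233,"dz": 0.13,"az": -32},
  ],
)

```text
validation failed for argument at $.co...
```

Request:
jog_arm(
  commands=[
    {"fingers": 0.2},
    {"fingers": 0.2},
    {"fingers": 0.2},
    {"fingers": 0.2},
  ],
)

```text
validation failed for argument at $.co...
```

```bash
python3 - <<'E'
from h import *
np.set_printoptions(precision=4,suppress=True)
s=ctrl.get_state();print(s['position'],s['tool_rot'],s['opening'],s['wrist_force'])
c=get_calibration("wrist");print(c,-np.array(c["R"]).T@c["t"])
im,d=camera("wrist"); save("w1",im)
R=Ro.from_euler('xyz',[180,0,187.5],degrees=True)
print(goal([.467,.273,.004],R))
E
```

```text
[0.2794 0.6145 0.2313] [-179.9991    0.0007  155.5465] 0.0854518772888139 [ 0.1534 -0.8816  0.751 ]
{'fov_y': 65.70646984690485, 'cx': 321.6258683225581, 'cy': 241.19877333472587, 'R': array([[ 0.4146,  0.91  ,  0.0001],
       [ 0.8666, -0.3949,  0.305 ],
       [ 0.2776, -0.1264, -0.9524]]), 't': array([-0.6733, -0.0387,  0.3804])} [0.2072 0.6455 0.3742]
(array([-0.3121, -0.2332,  0.2273]), array([  0.0038,   0.0008, -31.9535]))
```

View pics/w1.png

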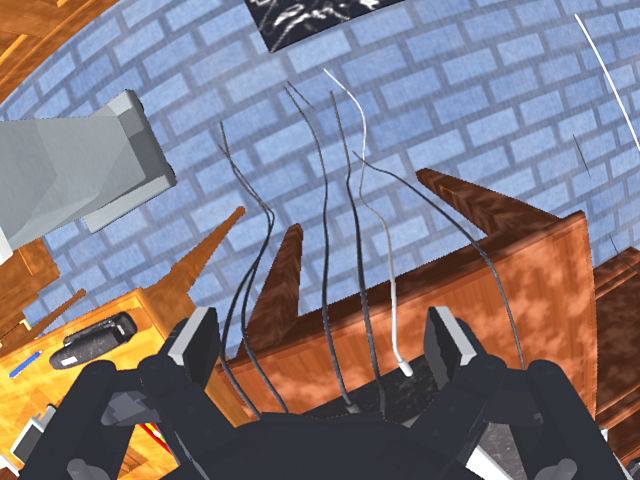

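The wrist picture shows the arm still at its start. The jog calls were rejected because every key has to be given, so I'll send all of them.

Request:
jog_arm(
  commands=[
    {"fingers": 1,"dx": -0.312,"dy": -0.233,"dz": 0.05,"ax": 0,"ay": 0,"az": -32},
    {"fingers": 1,"dx": -0.312,"dy": -0.233,"dz": 0.05,"ax": 0,"ay": 0,"az": -32},
    {"fingers": 1,"dx": -0.312,"dy": -0.233,"dz": 0.05,"ax": 0,"ay": 0,"az": -32},
    {"fingers": 1,"dx": -0.312,"dy": -0.233,"dz": 0.05,"ax": 0,"ay": 0,"az": -32},
    {"fingers": 1,"dx": -0.312,"dy": -0.233,"dz": 0.05,"ax": 0,"ay": 0,"az": -32},
    {"fingers": 1,"dx": -0.312,"dy": -0.233,"dz": 0.05,"ax": 0,"ay": 0,"az": -32},
    {"fingers": 0.2,"dx": -0.312,"dy": -0.233,"dz": 0.05,"ax": 0,"ay": 0,"az": -32},
    {"fingers": 0.2,"dx": -0.312,"dy": -0.233,"dz": 0.05,"ax": 0,"ay": 0,"az": -32},
  ],
)

```text
time_s: 1.4
position: [0.4678, 0.271, 0.1814]
tool_rot: [-180.0, 0.0, -172.5]
wrist_force: [0.5, 0.3, -0.2]
opening: 0.0587
grip_force: 0.0
```

```bash
python3 - <<'E'
from h import *
np.set_printoptions(precision=4,suppress=True)
im,d=camera("wrist"); save("w2",im)
print(ctrl.get_state()['position'])
R=Ro.from_euler('xyz',[180,0,187.5],degrees=True)
print(goal([.467,.273,.004],R))
E
```

```text
[0.47   0.2657 0.1803]
(array([0.0021, 0.0085, 0.1762]), array([-0.2993,  0.0418, -0.1089]))
```

View pics/w2.png

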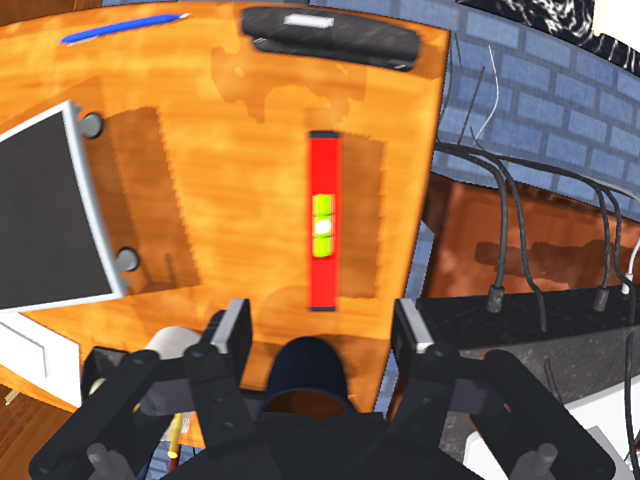

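The level is centred between the fingers, around (322,220). I go down with the opening at about 59 mm.

Request:
jog_arm(
  commands=[
    {"fingers": 0.2,"dx": 0,"dy": 0,"dz": 0.05,"ax": 0,"ay": 0,"az": 0},
    {"fingers": 0.2,"dx": 0,"dy": 0,"dz": 0.1,"ax": 0,"ay": 0,"az": 0},
    {"fingers": 0.2,"dx": 0,"dy": 0,"dz": 0.12,"ax": 0,"ay": 0,"az": 0},
    {"fingers": 0.2,"dx": 0,"dy": 0,"dz": 0.12,"ax": 0,"ay": 0,"az": 0},
    {"fingers": 0.2,"dx": 0,"dy": 0,"dz": 0.12,"ax": 0,"ay": 0,"az": 0},
  ],
)

```text
time_s: 1.95
position: [0.4673, 0.2735, 0.0617]
tool_rot: [180.0, 0.0, -172.4]
wrist_force: [0.6, 0.8, 1.3]
opening: 0.0514
grip_force: 0.0
```

```bash
python3 - <<'E'
from h import *
np.set_printoptions(precision=4,suppress=True)
R=Ro.from_euler('xyz',[180,0,187.5],degrees=True)
print(ctrl.get_state()['position'],goal([.467,.273,.004],R))
E
```

```text
[0.4673 0.2735 0.0617] (array([ 0.0003, -0.0005,  0.0577]), array([0.0037, 0.0092, 0.0528]))
```

Request:
jog_arm(
  commands=[
    {"fingers": 0.2,"dx": 0,"dy": 0,"dz": 0.03,"ax": 0,"ay": 0,"az": 0},
    {"fingers": 0.2,"dx": 0,"dy": 0,"dz": 0.05,"ax": 0,"ay": 0,"az": 0},
    {"fingers": 0.2,"dx": 0,"dy": 0,"dz": 0.056,"ax": 0,"ay": 0,"az": 0},
    {"fingers": 0.2,"dx": 0,"dy": 0,"dz": 0.056,"ax": 0,"ay": 0,"az": 0},
    {"fingers": -0.6,"dx": 0,"dy": 0,"dz": 0.056,"ax": 0,"ay": 0,"az": 0},
    {"fingers": -0.6,"dx": 0,"dy": 0,"dz": 0.056,"ax": 0,"ay": 0,"az": 0},
    {"fingers": -0.6,"dx": 0,"dy": 0,"dz": 0.056,"ax": 0,"ay": 0,"az": 0},
    {"fingers": -0.6,"dx": 0,"dy": 0,"dz": 0.056,"ax": 0,"ay": 0,"az": 0},
  ],
)

```text
time_s: 2.75
position: [0.4687, 0.2742, 0.0074]
tool_rot: [179.9, 0.2, -172.5]
wrist_force: [0.3, 0.2, 6.8]
opening: 0.0231
grip_force: 59.9
```

Request:
jog_arm(
  commands=[
    {"fingers": -0.8,"dx": 0,"dy": 0,"dz": 0,"ax": 0,"ay": 0,"az": 0},
    {"fingers": -0.8,"dx": 0,"dy": 0,"dz": 0,"ax": 0,"ay": 0,"az": 0},
  ],
)

```text
time_s: 2.95
position: [0.4687, 0.2742, 0.0074]
tool_rot: [179.9, 0.2, -172.5]
wrist_force: [-0.6, 0.4, 7.4]
opening: 0.0231
grip_force: 59.9
```

Request:
jog_arm(
  commands=[
    {"fingers": -0.8,"dx": 0,"dy": 0,"dz": -0.04,"ax": 0,"ay": 0,"az": 0},
    {"fingers": -0.8,"dx": 0,"dy": 0,"dz": -0.08,"ax": 0,"ay": 0,"az": 0},
    {"fingers": -0.8,"dx": 0,"dy": 0,"dz": -0.12,"ax": 0,"ay": 0,"az": 0},
    {"fingers": -0.8,"dx": 0,"dy": 0,"dz": -0.12,"ax": 0,"ay": 0,"az": 0},
    {"fingers": -0.8,"dx": 0,"dy": 0,"dz": -0.12,"ax": 0,"ay": 0,"az": 0},
  ],
)

```text
time_s: 3.45
position: [0.4676, 0.2735, 0.1265]
tool_rot: [179.9, 0.1, -172.5]
wrist_force: [-1.1, -0.3, -2.1]
opening: 0.0233
grip_force: 59.7
```

```bash
python3 - <<'E'
from h import *
np.set_printoptions(precision=4,suppress=True)
s=ctrl.get_state();R=Ro.from_euler('xyz',[180,0,108],degrees=True)
print(s['position'],s['wrist_force'],goal([.4942,-.0145,.125],R))
E
```

```text
[0.4676 0.2735 0.1265] [-1.1012 -0.3376 -2.1185] (array([ 0.0115, -0.289 ,  0.0012]), array([ 0.1459,  0.0847, 79.5474]))
```

Request:
jog_arm(
  commands=[
    {"fingers": -0.8,"dx": 0.0015,"dy": -0.036,"dz": 0,"ax": 0,"ay": 0,"az": 8},
    {"fingers": -0.8,"dx": 0.003,"dy": -0.072,"dz": 0,"ax": 0,"ay": 0,"az": 16},
    {"fingers": -0.8,"dx": 0.0045,"dy": -0.108,"dz": 0,"ax": 0,"ay": 0,"az": 24},
    {"fingers": -0.8,"dx": 0.006,"dy": -0.145,"dz": 0,"ax": 0,"ay": 0,"az": 32},
    {"fingers": -0.8,"dx": 0.0075,"dy": -0.181,"dz": 0,"ax": 0,"ay": 0,"az": 40},
    {"fingers": -0.8,"dx": 0.009,"dy": -0.217,"dz": 0,"ax": 0,"ay": 0,"az": 48},
    {"fingers": -0.8,"dx": 0.0105,"dy": -0.253,"dz": 0,"ax": 0,"ay": 0,"az": 56},
    {"fingers": -0.8,"dx": 0.0115,"dy": -0.289,"dz": 0,"ax": 0,"ay": 0,"az": 64},
  ],
)

```text
time_s: 4.25
position: [0.4911, -0.0161, 0.1225]
tool_rot: [-179.8, -0.2, 123.2]
wrist_force: [0.0, -0.4, -1.4]
opening: 0.0236
grip_force: 59.6
```

Request:
jog_arm(
  commands=[
    {"fingers": -0.8,"dx": 0,"dy": 0,"dz": 0,"ax": 0,"ay": 0,"az": 8},
    {"fingers": -0.8,"dx": 0,"dy": 0,"dz": 0,"ax": 0,"ay": 0,"az": 15.5},
    {"fingers": -0.8,"dx": 0,"dy": 0,"dz": 0,"ax": 0,"ay": 0,"az": 15.5},
    {"fingers": -0.8,"dx": 0,"dy": 0,"dz": 0,"ax": 0,"ay": 0,"az": 15.5},
    {"fingers": -0.8,"dx": 0,"dy": 0,"dz": 0,"ax": 0,"ay": 0,"az": 15.5},
  ],
)

```text
time_s: 4.75
position: [0.4927, -0.0145, 0.1242]
tool_rot: [-179.9, -0.0, 108.2]
wrist_force: [0.3, -0.6, -3.2]
opening: 0.0231
grip_force: 59.8
```

```bash
python3 - <<'E'
from h import *
np.set_printoptions(precision=4,suppress=True)
# target tilt: x axis of level along +-(-72deg) with slope -0.012 toward foot
s=ctrl.get_state();R=Ro.from_euler('xyz',[180,0,108],degrees=True)
print(s['position'],s['tool_rot'],s['wrist_force'],goal([.4942,-.0145,.068],R))
im,d=camera("wrist"); save("w3",im)
im,d=camera("top")
K=finder.cut_out("knob","top")[0]; Q=world("top",d,K["pixels"]); Q=Q[abs(Q[:,2]-.112)<.006]; print("knob",cv2.minEnclosingCircle((Q[:,:2]*1000).astype(np.float32)),np.median(Q,0))
E
```

```text
[ 0.4927 -0.0145  0.1242] [-179.8937   -0.0427  108.2023] [ 0.3193 -0.6459 -3.159 ] (array([-0.0005,  0.0015,  0.0562]), array([-0.1064, -0.0425,  0.2023]))
knob ((534.3052368164062, -136.2853240966797), 20.11156463623047) [ 0.5336 -0.136   0.1113]
```

View pics/w3.png

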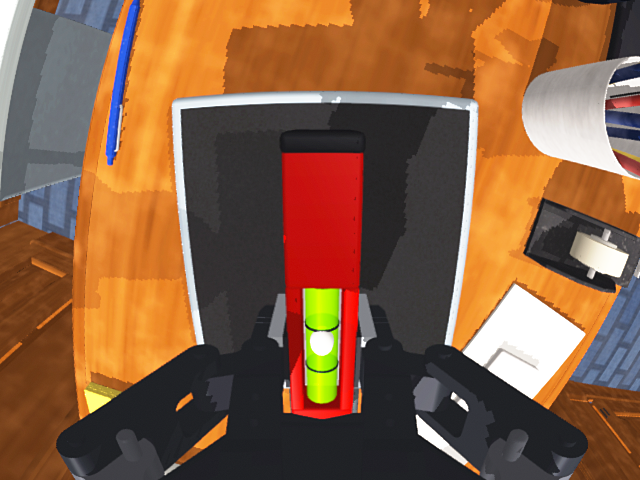

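The view shows the level parallel to the deck and over its middle, with the far cap at (322,140). I lower it with the tool tilted 0.7° to match the deck.

Request:
jog_arm(
  commands=[
    {"fingers": -0.8,"dx": 0,"dy": 0.001,"dz": 0.03,"ax": 0,"ay": 0.7,"az": 0},
    {"fingers": -0.8,"dx": 0,"dy": 0.001,"dz": 0.045,"ax": 0,"ay": 0.7,"az": 0},
    {"fingers": -0.8,"dx": 0,"dy": 0.001,"dz": 0.052,"ax": 0,"ay": 0.7,"az": 0},
    {"fingers": -0.8,"dx": 0,"dy": 0.001,"dz": 0.055,"ax": 0,"ay": 0.7,"az": 0},
    {"fingers": -0.8,"dx": 0,"dy": 0.001,"dz": 0.057,"ax": 0,"ay": 0.7,"az": 0},
    {"fingers": -0.8,"dx": 0,"dy": 0.001,"dz": 0.057,"ax": 0,"ay": 0.7,"az": 0},
    {"fingers": -0.8,"dx": 0,"dy": 0.001,"dz": 0.057,"ax": 0,"ay": 0.7,"az": 0},
  ],
)

```text
time_s: 5.6
position: [0.4953, -0.0145, 0.0691]
tool_rot: [179.9, -0.7, 108.1]
wrist_force: [-0.7, -0.1, -2.3]
opening: 0.0233
grip_force: 59.9
```

Request:
jog_arm(
  commands=[
    {"fingers": -0.8,"dx": 0,"dy": 0,"dz": 0.001,"ax": 0,"ay": 0,"az": 0},
    {"fingers": -0.8,"dx": 0,"dy": 0,"dz": 0.002,"ax": 0,"ay": 0,"az": 0},
    {"fingers": -0.8,"dx": 0,"dy": 0,"dz": 0.002,"ax": 0,"ay": 0,"az": 0},
    {"fingers": -0.8,"dx": 0,"dy": 0,"dz": 0.002,"ax": 0,"ay": 0,"az": 0},
  ],
)

```text
time_s: 6.0
position: [0.495, -0.0145, 0.0669]
tool_rot: [179.9, -0.7, 108.0]
wrist_force: [-1.4, 1.1, 2.4]
opening: 0.0231
grip_force: 60.5
```

Request:
jog_arm(
  commands=[
    {"fingers": 0.1,"dx": 0,"dy": 0,"dz": 0,"ax": 0,"ay": 0,"az": 0},
    {"fingers": 0.1,"dx": 0,"dy": 0,"dz": 0,"ax": 0,"ay": 0,"az": 0},
    {"fingers": 0.1,"dx": 0,"dy": 0,"dz": 0,"ax": 0,"ay": 0,"az": 0},
    {"fingers": 0.1,"dx": 0,"dy": 0,"dz": -0.02,"ax": 0,"ay": 0,"az": 0},
    {"fingers": 0.1,"dx": 0,"dy": 0,"dz": -0.06,"ax": 0,"ay": 0,"az": 0},
    {"fingers": 0.2,"dx": 0,"dy": 0,"dz": -0.1,"ax": 0,"ay": 0,"az": 0},
    {"fingers": 0.2,"dx": 0,"dy": 0,"dz": -0.1,"ax": 0,"ay": 0,"az": 0},
    {"fingers": 0.2,"dx": 0,"dy": 0,"dz": -0.1,"ax": 0,"ay": 0,"az": 0},
  ],
)

```text
time_s: 6.8
position: [0.4959, -0.0158, 0.1677]
tool_rot: [179.8, -0.6, 108.0]
wrist_force: [0.1, 0.1, 0.5]
opening: 0.0512
grip_force: 0.0
```

```bash
cat >> h.py <<'E'
def topcheck(n=None):
    im,d=camera("top"); r=finder.cut_out("level","top")[0]; Q=world("top",d,r["pixels"]); Q=Q[Q[:,2]>np.median(Q[:,2])-.02]
    w,V=np.linalg.eigh(np.cov(Q[:,:2].T)); print("level",np.degrees(np.arctan(V[1,1]/V[0,1])),Q.mean(0),np.percentile(Q[:,2],[10,50,90]))
    print(cv2.minAreaRect((Q[:,:2]*1000).astype(np.float32)))
    if n: save(n,im)
E
python3 - <<'E'
from h import *
np.set_printoptions(precision=4,suppress=True)
# knob at (.5337,-.1365); aim yaw 190 above it
s=ctrl.get_state();R=Ro.from_euler('xyz',[180,0,190],degrees=True)
print(s['position'],s['opening'],goal([.5337,-.1362,.160],R))
im,d=camera("wrist"); save("w4",im); topcheck()
E
```

```text
[ 0.4959 -0.0158  0.1677] 0.051215227830352955 (array([-0.1263, -0.0014,  0.0063]), array([  0.5879,  -0.3943, -81.956 ]))
level 87.36581063101764 [0.4751 0.0372 0.1072] [0.098  0.101  0.1037]
((474.781494140625, 26.711605072021484), (63.70561218261719, 28.6512393951416), 88.89231872558594)
```

View pics/w4.png

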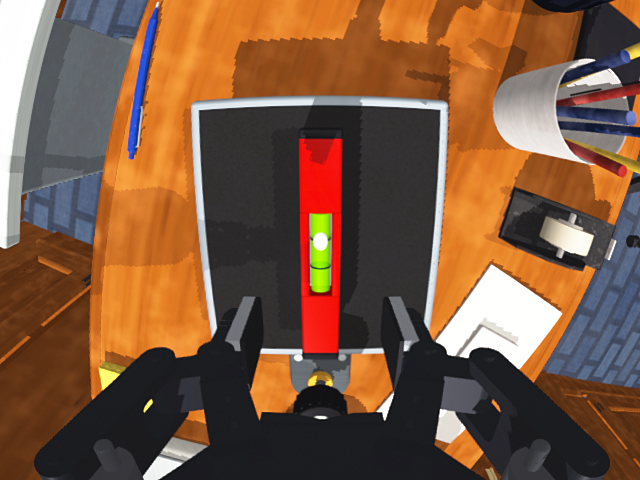

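The level lies flat in the middle of the deck, with the bubble at the end away from the foot at (320,241). Next I move over the knob, at about yaw 205.

Request:
jog_arm(
  commands=[
    {"fingers": 0.1,"dx": -0.03,"dy": 0,"dz": 0,"ax": 0,"ay": -0.7,"az": -8},
    {"fingers": 0.1,"dx": -0.06,"dy": 0,"dz": 0,"ax": 0,"ay": -0.7,"az": -16},
    {"fingers": 0.1,"dx": -0.09,"dy": -0.001,"dz": 0,"ax": 0,"ay": -0.7,"az": -24},
    {"fingers": 0.1,"dx": -0.11,"dy": -0.001,"dz": 0,"ax": 0,"ay": -0.7,"az": -32},
    {"fingers": 0.1,"dx": -0.126,"dy": -0.001,"dz": 0,"ax": 0,"ay": -0.7,"az": -40},
    {"fingers": 0.1,"dx": -0.126,"dy": -0.001,"dz": 0,"ax": 0,"ay": -0.7,"az": -48},
    {"fingers": 0.1,"dx": -0.126,"dy": -0.001,"dz": 0,"ax": 0,"ay": -0.7,"az": -56},
    {"fingers": 0.1,"dx": -0.126,"dy": -0.001,"dz": 0,"ax": 0,"ay": -0.7,"az": -64},
  ],
)

```text
time_s: 7.75
position: [0.5316, -0.1356, 0.1624]
tool_rot: [179.7, 0.0, 172.3]
wrist_force: [0.3, 0.8, 0.0]
opening: 0.047
grip_force: 0.0
```

Request:
jog_arm(
  commands=[
    {"fingers": 0.1,"dx": 0,"dy": 0,"dz": 0,"ax": 0,"ay": 0,"az": -8},
    {"fingers": 0.1,"dx": 0,"dy": 0,"dz": 0,"ax": 0,"ay": 0,"az": -16},
    {"fingers": 0.1,"dx": 0,"dy": 0,"dz": 0,"ax": 0,"ay": 0,"az": -24},
    {"fingers": 0.1,"dx": 0,"dy": 0,"dz": 0,"ax": 0,"ay": 0,"az": -32},
    {"fingers": 0.1,"dx": 0,"dy": 0,"dz": 0,"ax": 0,"ay": 0,"az": -33},
    {"fingers": 0.1,"dx": 0,"dy": 0,"dz": 0,"ax": 0,"ay": 0,"az": -33},
    {"fingers": 0.1,"dx": 0,"dy": 0,"dz": 0,"ax": 0,"ay": 0,"az": -33},
  ],
)

```text
time_s: 8.45
position: [0.5325, -0.1356, 0.1639]
tool_rot: [179.8, 0.3, -155.1]
wrist_force: [-0.1, -0.1, 0.4]
opening: 0.0464
grip_force: 0.0
```

```bash
python3 - <<'E'
from h import *
np.set_printoptions(precision=4,suppress=True)
s=ctrl.get_state();R=Ro.from_euler('xyz',[180,0,205],degrees=True)
print(s['position'],s['tool_rot'],s['opening'],s['qpos'],goal([.5337,-.1362,.078],R))
im,d=camera("wrist"); c=get_calibration("wrist")
r=finder.cut_out("knob","wrist"); print([(q["confidence"],q["uv"]) for q in r]); save("w5",im)
r=finder.cut_out("level","wrist"); print([(q["confidence"],q["uv"]) for q in r])
topcheck()
E
```

```text
[ 0.5325 -0.1356  0.1639] [ 179.8489    0.3026 -155.0819] 0.04641329989474981 [ -17.0818    4.5173  111.6131    0.3509   63.7463 -132.1552] (array([-0.0004, -0.0013,  0.0859]), array([ 0.1508,  0.3027, -0.0815]))
[(0.61, [317.8, 262.4])]
[(0.79, [483.7, 274.7]), (0.69, [594.1, 418.4])]
level -71.24934593485072 [0.4876 0.0059 0.1003] [0.0938 0.0999 0.1025]
((481.9405822753906, 4.239898681640625), (62.30363082885742, 112.6225357055664), 5.217862129211426)
```

View pics/w5.png

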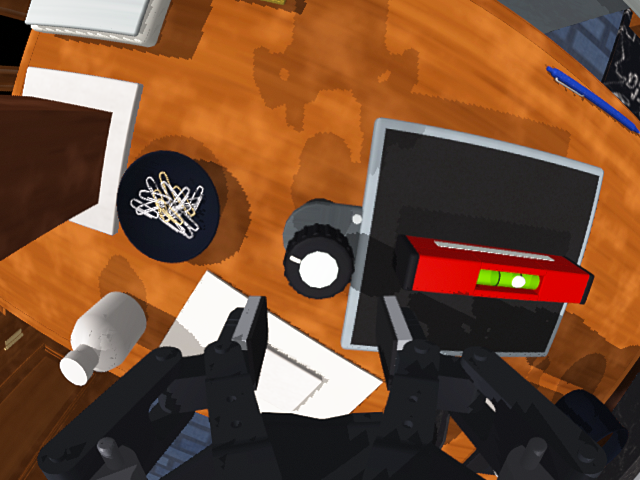

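The knob is at (318,266), between the fingers, with the level end clear of the right finger. I go down and grip.

Request:
jog_arm(
  commands=[
    {"fingers": 0.18,"dx": 0,"dy": -0.0015,"dz": 0.01,"ax": 0.15,"ay": 0.3,"az": 0},
    {"fingers": 0.18,"dx": 0,"dy": -0.0015,"dz": 0.03,"ax": 0.15,"ay": 0.3,"az": 0},
    {"fingers": 0.18,"dx": 0,"dy": -0.0015,"dz": 0.045,"ax": 0.15,"ay": 0.3,"az": 0},
    {"fingers": 0.18,"dx": 0,"dy": -0.0015,"dz": 0.06,"ax": 0.15,"ay": 0.3,"az": 0},
    {"fingers": 0.18,"dx": 0,"dy": -0.0015,"dz": 0.075,"ax": 0.15,"ay": 0.3,"az": 0},
    {"fingers": 0.18,"dx": 0,"dy": -0.0015,"dz": 0.085,"ax": 0.15,"ay": 0.3,"az": 0},
    {"fingers": 0.18,"dx": 0,"dy": -0.0015,"dz": 0.085,"ax": 0.15,"ay": 0.3,"az": 0},
    {"fingers": 0.18,"dx": 0,"dy": -0.0015,"dz": 0.085,"ax": 0.15,"ay": 0.3,"az": 0},
  ],
)

```text
time_s: 9.5
position: [0.5341, -0.1368, 0.0796]
tool_rot: [-180.0, 0.1, -155.0]
wrist_force: [-0.3, -0.8, 0.4]
opening: 0.0503
grip_force: 0.0
```

Request:
jog_arm(
  commands=[
    {"fingers": -0.3,"dx": 0,"dy": 0,"dz": 0,"ax": 0,"ay": 0,"az": 0},
    {"fingers": -0.3,"dx": 0,"dy": 0,"dz": 0,"ax": 0,"ay": 0,"az": 0},
    {"fingers": -0.3,"dx": 0,"dy": 0,"dz": 0,"ax": 0,"ay": 0,"az": 0},
    {"fingers": -0.3,"dx": 0,"dy": 0,"dz": 0,"ax": 0,"ay": 0,"az": 0},
  ],
)

```text
time_s: 9.9
position: [0.5346, -0.1367, 0.0808]
tool_rot: [-179.9, 0.1, -155.0]
wrist_force: [-1.2, 2.2, 5.9]
opening: 0.0384
grip_force: 60.9
```

Request:
jog_arm(
  commands=[
    {"fingers": -0.3,"dx": 0,"dy": 0,"dz": 0,"ax": 0,"ay": 0,"az": 8},
    {"fingers": -0.3,"dx": 0,"dy": 0,"dz": 0,"ax": 0,"ay": 0,"az": 16},
    {"fingers": -0.3,"dx": 0,"dy": 0,"dz": 0,"ax": 0,"ay": 0,"az": 24},
    {"fingers": -0.3,"dx": 0,"dy": 0,"dz": 0,"ax": 0,"ay": 0,"az": 32},
    {"fingers": -0.3,"dx": 0,"dy": 0,"dz": 0,"ax": 0,"ay": 0,"az": 40},
    {"fingers": -0.3,"dx": 0,"dy": 0,"dz": 0,"ax": 0,"ay": 0,"az": 48},
    {"fingers": -0.3,"dx": 0,"dy": 0,"dz": 0,"ax": 0,"ay": 0,"az": 56},
    {"fingers": -0.3,"dx": 0,"dy": 0,"dz": 0,"ax": 0,"ay": 0,"az": 64},
  ],
)

```text
time_s: 10.7
position: [0.5345, -0.1369, 0.0808]
tool_rot: [180.0, 0.2, 140.7]
wrist_force: [-1.5, 2.0, 5.8]
opening: 0.0387
grip_force: 60.9
```

Request:
jog_arm(
  commands=[
    {"fingers": -0.3,"dx": 0,"dy": 0,"dz": 0,"ax": 0,"ay": 0,"az": 8},
    {"fingers": -0.3,"dx": 0,"dy": 0,"dz": 0,"ax": 0,"ay": 0,"az": 16},
    {"fingers": -0.3,"dx": 0,"dy": 0,"dz": 0,"ax": 0,"ay": 0,"az": 24},
    {"fingers": -0.3,"dx": 0,"dy": 0,"dz": 0,"ax": 0,"ay": 0,"az": 26},
    {"fingers": -0.3,"dx": 0,"dy": 0,"dz": 0,"ax": 0,"ay": 0,"az": 26},
    {"fingers": -0.3,"dx": 0,"dy": 0,"dz": 0,"ax": 0,"ay": 0,"az": 26},
    {"fingers": -0.3,"dx": 0,"dy": 0,"dz": 0,"ax": 0,"ay": 0,"az": 26},
    {"fingers": -0.3,"dx": 0,"dy": 0,"dz": 0,"ax": 0,"ay": 0,"az": 26},
  ],
)

```text
time_s: 11.5
position: [0.5345, -0.137, 0.0808]
tool_rot: [179.9, 0.1, 115.1]
wrist_force: [-1.2, 0.6, 6.3]
opening: 0.0386
grip_force: 61.0
```

Request:
jog_arm(
  commands=[
    {"fingers": -0.3,"dx": 0,"dy": 0,"dz": 0,"ax": 0,"ay": 0,"az": 0},
    {"fingers": -0.3,"dx": 0,"dy": 0,"dz": 0,"ax": 0,"ay": 0,"az": 0},
    {"fingers": -0.3,"dx": 0,"dy": 0,"dz": 0,"ax": 0,"ay": 0,"az": 0},
    {"fingers": -0.3,"dx": 0,"dy": 0,"dz": 0,"ax": 0,"ay": 0,"az": 0},
    {"fingers": -0.3,"dx": 0,"dy": 0,"dz": 0,"ax": 0,"ay": 0,"az": 0},
    {"fingers": -0.3,"dx": 0,"dy": 0,"dz": 0,"ax": 0,"ay": 0,"az": 0},
    {"fingers": -0.3,"dx": 0,"dy": 0,"dz": 0,"ax": 0,"ay": 0,"az": 0},
    {"fingers": -0.3,"dx": 0,"dy": 0,"dz": 0,"ax": 0,"ay": 0,"az": 0},
  ],
)

```text
time_s: 12.3
position: [0.5344, -0.1369, 0.0808]
tool_rot: [179.9, 0.1, 115.1]
wrist_force: [-2.3, 1.5, 5.5]
opening: 0.0382
grip_force: 61.0
```

```bash
python3 - <<'E'
from h import *
im,d=camera("wrist"); r=finder.cut_out("level","wrist"); print([(q["confidence"],q["uv"]) for q in r][:2]); save("w6",im)
u,v=map(int,r[0]["uv"]); print(u,v)
h=cv2.cvtColor(im,cv2.COLOR_RGB2HSV); g=(h[...,0]>25)&(h[...,0]<50)&(h[...,1]>150); ys,xs=np.nonzero(g); print(np.percentile(xs,[2,50,98]),np.percentile(ys,[2,50,98]))
x,y=int(np.median(xs)),int(np.median(ys)); cr=im[max(0,y-60):y+60,max(0,x-80):x+80]
save("v6",np.vstack([cv2.resize(im,(400,300)),cv2.resize(cr,(400,300),interpolation=cv2.INTER_CUBIC)]))
E
```

```text
[(0.72, [355.9, 101.2])]
355 101
[ 11.  57. 379.] [  3. 303. 358.]
```

View pics/v6.png

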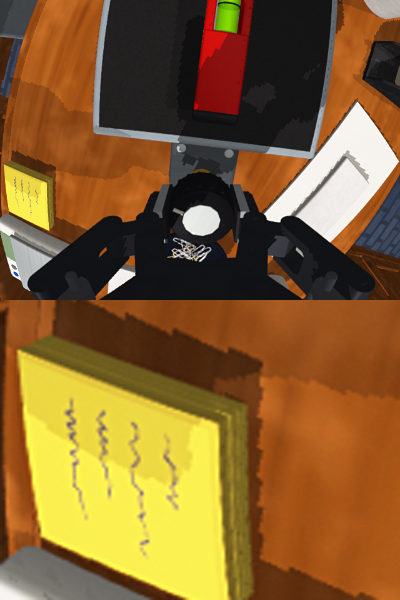

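The wrist picture shows the vial cut off at the image top (115,15), so I can't read the bubble here. I let go, rise and back off to read it numerically.

Request:
jog_arm(
  commands=[
    {"fingers": 0.18,"dx": 0,"dy": 0,"dz": 0,"ax": 0,"ay": 0,"az": 0},
    {"fingers": 0.18,"dx": 0,"dy": 0,"dz": 0,"ax": 0,"ay": 0,"az": 0},
    {"fingers": 0.18,"dx": 0,"dy": 0,"dz": -0.03,"ax": 0,"ay": 0,"az": 0},
    {"fingers": 0.18,"dx": 0,"dy": 0,"dz": -0.06,"ax": 0,"ay": 0,"az": 0},
    {"fingers": 0.18,"dx": 0.02,"dy": 0,"dz": -0.085,"ax": 0,"ay": 0,"az": 0},
    {"fingers": 0.18,"dx": 0.05,"dy": 0,"dz": -0.085,"ax": 0,"ay": 0,"az": 0},
    {"fingers": 0.18,"dx": 0.05,"dy": 0,"dz": -0.085,"ax": 0,"ay": 0,"az": 0},
    {"fingers": 0.18,"dx": 0.05,"dy": 0,"dz": -0.085,"ax": 0,"ay": 0,"az": 0},
  ],
)

```text
time_s: 13.2
position: [0.5126, -0.0913, 0.1646]
tool_rot: [179.9, 0.1, 115.1]
wrist_force: [0.0, -0.2, 0.3]
opening: 0.0508
grip_force: 0.0
```

```bash
cat >> h.py <<'E'
def bubble(name, zv=0.098, n=None):
    """profile along deck x of the vial strip, by rectifying the plane z=zv around deck_mid"""
    im,d=camera(name); c=get_calibration(name); f=240/np.tan(np.radians(c["fov_y"])/2)
    a=np.radians(-72); ex=np.array([np.cos(a),np.sin(a),0]); ey=np.array([-ex[1],ex[0],0])
    xs=np.arange(-.08,.0801,.0005); ys=np.arange(-.03,.0301,.0005)
    X,Y=np.meshgrid(xs,ys); W=np.array([.4945,-.0155,zv])+X[...,None]*ex+Y[...,None]*ey
    C=W@np.asarray(c["R"]).T+c["t"]; r=np.hypot(C[...,0],C[...,1])
    k=f*np.arctan2(r,C[...,2])/r if name=="wrist" else f/C[...,2]
    q=cv2.remap(im,(c["cx"]+k*C[...,0]).astype(np.float32),(c["cy"]+k*C[...,1]).astype(np.float32),cv2.INTER_CUBIC)
    h=cv2.cvtColor(q,cv2.COLOR_RGB2HSV)
    red=((h[...,0]<8)|(h[...,0]>172))&(h[...,1]>150); gr=(h[...,0]>25)&(h[...,0]<60)&(h[...,1]>120)&(h[...,2]>90)
    wh=(h[...,1]<90)&(h[...,2]>170)
    yr,xr=np.nonzero(red); yg,xg=np.nonzero(gr)
    print("red x",xs[np.percentile(xr,[1,99]).astype(int)],"y",ys[np.percentile(yr,[2,98]).astype(int)])
    print("green x",xs[np.percentile(xg,[1,99]).astype(int)],"y",ys[np.percentile(yg,[5,50,95]).astype(int)])
    yc=int(np.median(yg)); i0,i1=np.percentile(xg,[0,100]).astype(int)
    row=q[yc-4:yc+5,i0:i1+1].mean(0); 
    x=xs[i0:i1+1]*1000
    print("x mm/R/G/B:"); print("\n".join(f"{a:.1f} {p[0]:.0f} {p[1]:.0f} {p[2]:.0f}" for a,p in zip(x[::2],row[::2])))
    B=wh.copy(); B[:yc-10]=0;B[yc+11:]=0;B[:,:i0]=0;B[:,i1:]=0; yb,xb=np.nonzero(B)
    if len(xb): print("bubble",xs[xb].mean()*1000,xs[xb].min()*1000,xs[xb].max()*1000,"n",len(xb))
    if n: save(n,cv2.resize(q,None,fx=2.4,fy=2.4)); save(n+"_raw",im)
E
python3 - <<'E'
from h import *
np.set_printoptions(precision=4,suppress=True)
print(ctrl.get_state()['position'],ctrl.get_state()['tool_rot'],ctrl.get_state()['opening']); bubble("wrist",n="b1"); 
E
```

```text
[ 0.5126 -0.0913  0.1646] [179.9286   0.0984 115.1165] 0.05076355056857389
red x [-0.0715  0.0685] y [-0.0125  0.0115]
green x [-0.026   0.0235] y [-0.0065 -0.001   0.0045]
x mm/R/G/B:
-26.5 108 160 0
-25.5 135 222 0
-24.5 134 218 0
-23.5 134 218 0
-22.5 134 218 0
-21.5 134 218 0
-20.5 134 218 0
-19.5 134 218 0
-18.5 134 218 0
-17.5 135 218 0
-16.5 135 219 0
-15.5 134 218 0
-14.5 134 218 0
-13.5 135 218 0
-12.5 136 220 0
-11.5 128 211 0
-10.5 35 56 19
-9.5 119 207 0
-8.5 135 220 0
-7.5 134 218 0
-6.5 131 219 0
-5.5 157 202 91
-4.5 189 183 181
-3.5 197 191 185
-2.5 201 197 189
-1.5 206 202 194
-0.5 207 202 195
0.5 202 199 190
1.5 196 192 184
2.5 191 186 178
3.5 185 178 174
4.5 166 179 142
5.5 133 220 3
6.5 136 227 0
7.5 21 32 23
8.5 132 220 0
9.5 135 219 0
10.5 134 218 0
11.5 133 217 0
12.5 133 217 0
13.5 133 217 0
14.5 133 217 0
15.5 134 218 0
16.5 133 217 0
17.5 133 217 0
18.5 132 217 0
19.5 133 217 0
20.5 132 217 0
21.5 132 216 0
22.5 134 221 0
23.5 116 170 0
bubble -0.43991416309005976 -5.499999999999935 4.500000000000074 n 233
```

View pics/b1.png

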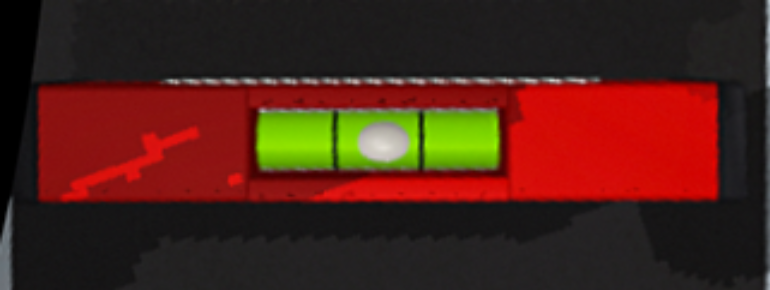

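The rectified view shows the bubble centred at −0.5 mm. The lines stand at −10.5 and +7.5 mm, so their middle is −1.5 mm and the bubble is about +1 mm off, between the lines. I move above the level and read again once it has settled.

```bash
python3 - <<'E'
from h import *
np.set_printoptions(precision=4,suppress=True)
print(goal([.494,-.0142,.165],Ro.from_euler('xyz',[180,0,108],degrees=True)))
bubble("wrist")
E
```

```text
(array([ 0.0781,  0.0159, -0.0007]), array([0.0613, 0.0831, 7.0776]))
red x [-0.0715  0.0685] y [-0.0125  0.0115]
green x [-0.0265  0.023 ] y [-0.0065 -0.001   0.0045]
x mm/R/G/B:
-27.0 89 93 0
-26.0 134 221 0
-25.0 134 218 0
-24.0 134 218 0
-23.0 134 218 0
-22.0 134 218 0
-21.0 134 218 0
-20.0 135 219 0
-19.0 134 219 0
-18.0 134 218 0
-17.0 135 219 0
-16.0 134 218 0
-15.0 134 218 0
-14.0 135 218 0
-13.0 135 219 0
-12.0 138 225 0
-11.0 55 89 15
-10.0 90 164 1
-9.0 136 222 0
-8.0 133 218 0
-7.0 134 219 0
-6.0 142 214 41
-5.0 185 183 173
-4.0 194 189 183
-3.0 200 195 187
-2.0 205 201 193
-1.0 207 202 194
0.0 204 200 192
1.0 198 194 185
2.0 193 188 180
3.0 187 181 175
4.0 176 172 167
5.0 137 215 29
6.0 139 228 0
7.0 54 92 10
8.0 94 155 7
9.0 136 222 0
10.0 133 218 0
11.0 133 218 0
12.0 133 218 0
13.0 133 217 0
14.0 133 217 0
15.0 133 218 0
16.0 133 217 0
17.0 133 217 0
18.0 133 216 0
19.0 133 217 0
20.0 133 217 0
21.0 131 217 0
22.0 133 218 0
23.0 134 225 0
bubble -0.6106382978722715 -5.499999999999935 4.500000000000074 n 235
```

The bubble is settled at +1.0 mm, well between the lines. Now I shut the fingers and go over the middle of the level.

Request:
jog_arm(
  commands=[
    {"fingers": -1,"dx": 0.04,"dy": 0.008,"dz": 0,"ax": 0,"ay": 0,"az": 7},
    {"fingers": -1,"dx": 0.078,"dy": 0.016,"dz": 0,"ax": 0,"ay": 0,"az": 7},
    {"fingers": -1,"dx": 0.078,"dy": 0.016,"dz": 0,"ax": 0,"ay": 0,"az": 7},
    {"fingers": -1,"dx": 0.078,"dy": 0.016,"dz": 0,"ax": 0,"ay": 0,"az": 7},
    {"fingers": -1,"dx": 0.078,"dy": 0.016,"dz": 0.02,"ax": 0,"ay": 0,"az": 7},
    {"fingers": -1,"dx": 0.078,"dy": 0.016,"dz": 0.04,"ax": 0,"ay": 0,"az": 7},
    {"fingers": -1,"dx": 0.078,"dy": 0.016,"dz": 0.05,"ax": 0,"ay": 0,"az": 7},
    {"fingers": -1,"dx": 0.078,"dy": 0.016,"dz": 0.05,"ax": 0,"ay": 0,"az": 7},
  ],
)

```text
time_s: 14.1
position: [0.4931, -0.015, 0.1127]
tool_rot: [-179.9, -0.0, 108.0]
wrist_force: [0.2, 0.1, 0.1]
opening: 0.0002
grip_force: 0.0
```

Request:
jog_arm(
  commands=[
    {"fingers": -1,"dx": 0,"dy": 0,"dz": 0.002,"ax": 0,"ay": 0,"az": 0},
    {"fingers": -1,"dx": 0,"dy": 0,"dz": 0.004,"ax": 0,"ay": 0,"az": 0},
    {"fingers": -1,"dx": 0,"dy": 0,"dz": 0.006,"ax": 0,"ay": 0,"az": 0},
    {"fingers": -1,"dx": 0,"dy": 0,"dz": 0.006,"ax": 0,"ay": 0,"az": 0},
    {"fingers": -1,"dx": 0,"dy": 0,"dz": 0.006,"ax": 0,"ay": 0,"az": 0},
  ],
)

```text
time_s: 14.6
position: [0.4945, -0.014, 0.1089]
tool_rot: [179.9, 0.1, 108.1]
wrist_force: [0.6, -0.4, 0.3]
opening: 0.0001
grip_force: 0.0
```

Request:
jog_arm(
  commands=[
    {"fingers": -1,"dx": 0,"dy": 0,"dz": 0.002,"ax": 0,"ay": 0,"az": 0},
    {"fingers": -1,"dx": 0,"dy": 0,"dz": 0.004,"ax": 0,"ay": 0,"az": 0},
    {"fingers": -1,"dx": 0,"dy": 0,"dz": 0.006,"ax": 0,"ay": 0,"az": 0},
    {"fingers": -1,"dx": 0,"dy": 0,"dz": 0.007,"ax": 0,"ay": 0,"az": 0},
    {"fingers": -1,"dx": 0,"dy": 0,"dz": 0.007,"ax": 0,"ay": 0,"az": 0},
    {"fingers": -1,"dx": 0,"dy": 0,"dz": 0.007,"ax": 0,"ay": 0,"az": 0},
  ],
)

```text
time_s: 15.2
position: [0.4943, -0.014, 0.1016]
tool_rot: [179.9, 0.0, 108.0]
wrist_force: [0.8, 0.5, -0.4]
opening: -0.0001
grip_force: 0.3
```

Request:
jog_arm(
  commands=[
    {"fingers": -1,"dx": 0,"dy": 0,"dz": 0.001,"ax": 0,"ay": 0,"az": 0},
    {"fingers": -1,"dx": 0,"dy": 0,"dz": 0.002,"ax": 0,"ay": 0,"az": 0},
    {"fingers": -1,"dx": 0,"dy": 0,"dz": 0.002,"ax": 0,"ay": 0,"az": 0},
    {"fingers": -1,"dx": 0,"dy": 0,"dz": 0.002,"ax": 0,"ay": 0,"az": 0},
  ],
)

```text
time_s: 15.6
position: [0.4945, -0.0141, 0.0999]
tool_rot: [179.9, 0.1, 108.0]
wrist_force: [-0.7, 0.3, 2.1]
opening: -0.0
grip_force: 1.4
```

Request:
jog_arm(
  commands=[
    {"fingers": -1,"dx": 0,"dy": 0,"dz": 0.001,"ax": 0,"ay": 0,"az": 0},
    {"fingers": -1,"dx": 0,"dy": 0,"dz": 0.002,"ax": 0,"ay": 0,"az": 0},
    {"fingers": -1,"dx": 0,"dy": 0,"dz": 0.002,"ax": 0,"ay": 0,"az": 0},
    {"fingers": -1,"dx": 0,"dy": 0,"dz": 0.002,"ax": 0,"ay": 0,"az": 0},
  ],
)

```text
time_s: 16.0
position: [0.4951, -0.0144, 0.0994]
tool_rot: [179.9, 0.1, 108.1]
wrist_force: [-2.9, -1.7, 11.4]
opening: -0.0
grip_force: 5.9
```

Request:
jog_arm(
  commands=[
    {"fingers": -1,"dx": 0,"dy": 0,"dz": 0,"ax": 0,"ay": 0,"az": 0},
    {"fingers": -1,"dx": 0,"dy": 0,"dz": 0,"ax": 0,"ay": 0,"az": 0},
    {"fingers": -1,"dx": 0,"dy": 0,"dz": 0,"ax": 0,"ay": 0,"az": 0},
    {"fingers": -1,"dx": 0,"dy": 0,"dz": 0,"ax": 0,"ay": 0,"az": 0},
    {"fingers": -1,"dx": 0,"dy": 0,"dz": 0,"ax": 0,"ay": 0,"az": 0},
    {"fingers": -1,"dx": 0,"dy": 0,"dz": 0,"ax": 0,"ay": 0,"az": 0},
    {"fingers": -1,"dx": 0,"dy": 0,"dz": 0,"ax": 0,"ay": 0,"az": 0},
    {"fingers": -1,"dx": 0,"dy": 0,"dz": 0,"ax": 0,"ay": 0,"az": 0},
  ],
)

```text
time_s: 16.8
position: [0.495, -0.0144, 0.0994]
tool_rot: [179.9, 0.1, 108.1]
wrist_force: [-3.5, -0.4, 11.2]
opening: 0.0
grip_force: 5.9
```

```bash
python3 - <<'E'
from h import *
for _ in range(16): im,d=camera("wrist")
print(ctrl.get_state()['time_s'],ctrl.get_state()['wrist_force'])
bubble("wrist",n="b2")
a=cv2.imread("pics/b2.png"); r=cv2.imread("pics/b2_raw.png")[180:480,120:520]
s,_=camera("scene"); s=cv2.resize(s[140:300,150:450,::-1],(400,213))
out=np.zeros((600,800,3),np.uint8); out[:290//1][:,:]=0
out[:300,:400]=r; out[:213,400:]=s; b=cv2.resize(a,(760,285)); out[305:590,20:780]=b
cv2.imwrite("pics/v10.png",out)
E
```

```text
17.6 [-2.00650892 -1.09099015 11.85292519]
red x [-0.0705  0.065 ] y [-0.0125  0.0115]
green x [-0.0265 -0.0085] y [-0.0055 -0.0005  0.0045]
x mm/R/G/B:
-26.5 131 202 3
-25.5 207 255 0
-24.5 204 254 0
-23.5 204 254 0
-22.5 204 254 0
-21.5 205 253 0
-20.5 205 253 0
-19.5 206 254 0
-18.5 206 254 0
-17.5 205 254 0
-16.5 207 254 0
-15.5 174 251 0
-14.5 175 251 0
-13.5 175 251 0
-12.5 175 251 0
-11.5 181 254 0
-10.5 83 145 5
-9.5 104 178 11
-8.5 178 250 8
```

View pics/v10.png

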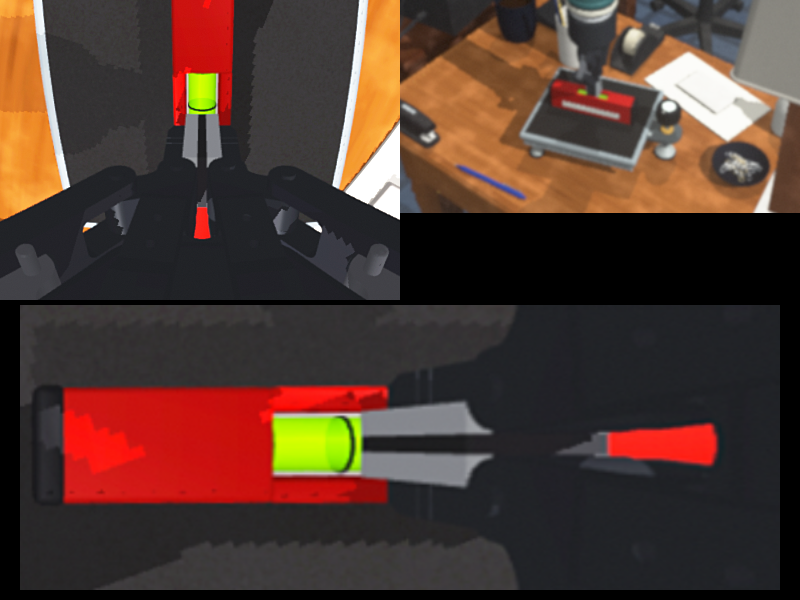

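The picture shows the shut tips on the middle of the level, only slightly wider than the 14 mm slot (rows 408–480 against 413–475). The contact height, about 0.0998, is also a bit low. I'll lift, turn 90° so the 22 mm pads clearly span the slot, and press again.

Request:
jog_arm(
  commands=[
    {"fingers": -1,"dx": 0,"dy": 0,"dz": -0.015,"ax": 0,"ay": 0,"az": 0},
    {"fingers": -1,"dx": 0,"dy": 0,"dz": -0.03,"ax": 0,"ay": 0,"az": 0},
    {"fingers": -1,"dx": 0,"dy": 0,"dz": -0.03,"ax": 0,"ay": 0,"az": -8},
    {"fingers": -1,"dx": 0,"dy": 0,"dz": -0.03,"ax": 0,"ay": 0,"az": -16},
    {"fingers": -1,"dx": 0,"dy": 0,"dz": -0.03,"ax": 0,"ay": 0,"az": -24},
    {"fingers": -1,"dx": 0,"dy": 0,"dz": -0.03,"ax": 0,"ay": 0,"az": -32},
    {"fingers": -1,"dx": 0,"dy": 0,"dz": -0.03,"ax": 0,"ay": 0,"az": -40},
    {"fingers": -1,"dx": 0,"dy": 0,"dz": -0.03,"ax": 0,"ay": 0,"az": -48},
  ],
)

```text
time_s: 18.5
position: [0.4938, -0.0139, 0.1271]
tool_rot: [-180.0, 0.0, 156.4]
wrist_force: [0.7, -0.2, 0.0]
opening: 0.0001
grip_force: 0.0
```

Request:
jog_arm(
  commands=[
    {"fingers": -1,"dx": 0,"dy": 0,"dz": 0,"ax": 0,"ay": 0,"az": -8},
    {"fingers": -1,"dx": 0,"dy": 0,"dz": 0,"ax": 0,"ay": 0,"az": -16},
    {"fingers": -1,"dx": 0,"dy": 0,"dz": 0,"ax": 0,"ay": 0,"az": -24},
    {"fingers": -1,"dx": 0,"dy": 0,"dz": 0,"ax": 0,"ay": 0,"az": -32},
    {"fingers": -1,"dx": 0,"dy": 0,"dz": 0,"ax": 0,"ay": 0,"az": -40},
    {"fingers": -1,"dx": 0,"dy": 0,"dz": 0,"ax": 0,"ay": 0,"az": -42},
    {"fingers": -1,"dx": 0,"dy": 0,"dz": 0,"ax": 0,"ay": 0,"az": -42},
    {"fingers": -1,"dx": 0,"dy": 0,"dz": 0,"ax": 0,"ay": 0,"az": -42},
  ],
)

```text
time_s: 19.3
position: [0.4939, -0.014, 0.1273]
tool_rot: [-180.0, 0.0, -162.0]
wrist_force: [-0.3, -0.2, -0.9]
opening: -0.0002
grip_force: 0.0
```

```bash
python3 - <<'E'
from h import *
np.set_printoptions(precision=4,suppress=True)
s=ctrl.get_state(); print(s['position'],s['tool_rot'],s['wrist_force'])
print(goal([.494,-.0142,.102],Ro.from_euler('xyz',[180,0,198],degrees=True)))
bubble("wrist",n="b3")
E
```

```text
[ 0.4939 -0.014   0.1273] [-179.966     0.039  -162.0159] [-0.3294 -0.1879 -0.9189]
(array([ 0.    , -0.0002,  0.0253]), array([-0.034 ,  0.039 , -0.0159]))
red x [-0.0715  0.068 ] y [-0.0235  0.0125]
green x [-0.0265  0.023 ] y [-0.006  -0.0015  0.0035]
x mm/R/G/B:
-27.0 158 196 0
-26.0 213 255 0
-25.0 213 254 0
-24.0 213 254 0
-23.0 213 254 0
-22.0 214 254 0
-21.0 214 254 0
-20.0 214 254 0
-19.0 214 254 0
-18.0 214 254 0
-17.0 216 254 0
-16.0 215 254 0
-15.0 215 254 0
-14.0 215 254 0
-13.0 215 254 0
-12.0 216 255 0
-11.0 73 113 69
-10.0 181 255 0
-9.0 217 255 0
-8.0 216 254 0
-7.0 215 254 0
-6.0 227 254 104
-5.0 246 253 222
-4.0 254 254 252
-3.0 255 255 255
-2.0 255 255 255
-1.0 255 255 255
0.0 255 255 255
1.0 255 255 255
2.0 255 255 255
3.0 255 255 254
4.0 250 255 216
5.0 230 254 78
6.0 222 255 0
7.0 89 149 41
8.0 187 255 12
9.0 218 255 0
10.0 215 254 0
11.0 215 254 0
12.0 215 254 0
13.0 216 254 0
14.0 215 254 0
15.0 215 254 0
16.0 215 254 0
17.0 215 254 0
18.0 215 254 0
19.0 215 254 0
20.0 215 254 0
21.0 215 254 0
22.0 216 255 0
23.0 204 255 0
bubble -0.5698412698412009 -5.999999999999936 5.000000000000074 n 315
```

Request:
jog_arm(
  commands=[
    {"fingers": -1,"dx": 0,"dy": 0,"dz": 0.01,"ax": 0,"ay": 0,"az": 0},
    {"fingers": -1,"dx": 0,"dy": 0,"dz": 0.018,"ax": 0,"ay": 0,"az": 0},
    {"fingers": -1,"dx": 0,"dy": 0,"dz": 0.022,"ax": 0,"ay": 0,"az": 0},
    {"fingers": -1,"dx": 0,"dy": 0,"dz": 0.024,"ax": 0,"ay": 0,"az": 0},
    {"fingers": -1,"dx": 0,"dy": 0,"dz": 0.025,"ax": 0,"ay": 0,"az": 0},
    {"fingers": -1,"dx": 0,"dy": 0,"dz": 0.026,"ax": 0,"ay": 0,"az": 0},
    {"fingers": -1,"dx": 0,"dy": 0,"dz": 0.026,"ax": 0,"ay": 0,"az": 0},
    {"fingers": -1,"dx": 0,"dy": 0,"dz": 0.026,"ax": 0,"ay": 0,"az": 0},
  ],
)

```text
time_s: 20.15
position: [0.4942, -0.0139, 0.1022]
tool_rot: [-180.0, 0.1, -162.0]
wrist_force: [-3.4, 1.3, 5.5]
opening: 0.0001
grip_force: 2.3
```

This time contact comes at 0.102, which is the frame top, so turning was right. I press on.

Request:
jog_arm(
  commands=[
    {"fingers": -1,"dx": 0,"dy": 0,"dz": 0.001,"ax": 0,"ay": 0,"az": 0},
    {"fingers": -1,"dx": 0,"dy": 0,"dz": 0.0015,"ax": 0,"ay": 0,"az": 0},
    {"fingers": -1,"dx": 0,"dy": 0,"dz": 0.0015,"ax": 0,"ay": 0,"az": 0},
    {"fingers": -1,"dx": 0,"dy": 0,"dz": 0.0015,"ax": 0,"ay": 0,"az": 0},
  ],
)

```text
time_s: 20.55
position: [0.4944, -0.0139, 0.102]
tool_rot: [-180.0, 0.1, -162.0]
wrist_force: [-6.8, 1.5, 13.6]
opening: -0.0004
grip_force: 6.8
```

```bash
python3 - <<'E'
from h import *
for _ in range(30): camera("wrist")
s=ctrl.get_state(); print(s['time_s'],s['position'],s['wrist_force'])
bubble("wrist",n="b4")
E
```

```text
22.05 [ 0.49440949 -0.01388714  0.10197755] [-6.68568166  0.64959258 13.16604021]
red x [-0.072   0.0685] y [-0.025   0.0135]
green x [-0.027   0.0235] y [-0.005  -0.0015  0.0035]
x mm/R/G/B:
-27.0 169 212 0
-26.0 205 255 0
-25.0 212 254 0
-24.0 212 254 0
-23.0 212 254 0
-22.0 212 254 0
-21.0 212 254 0
-20.0 212 254 0
-19.0 212 254 0
-18.0 212 254 0
-17.0 212 254 0
-16.0 209 254 0
-15.0 159 202 12
-14.0 127 161 20
-13.0 87 113 28
-12.0 86 109 29
-11.0 31 34 40
-10.0 79 108 27
-9.0 80 103 23
-8.0 180 195 175
-7.0 184 185 194
-6.0 184 185 192
-5.0 184 185 193
-4.0 184 186 193
-3.0 185 187 194
-2.0 40 38 42
-1.0 40 38 42
0.0 39 37 41
1.0 81 80 85
2.0 189 191 199
3.0 183 185 193
4.0 183 185 193
5.0 183 185 192
6.0 187 189 197
7.0 124 123 137
8.0 78 107 36
9.0 93 116 38
10.0 93 116 38
11.0 92 115 38
12.0 102 128 34
13.0 143 173 22
14.0 180 226 11
15.0 214 254 0
16.0 214 254 0
17.0 214 254 0
18.0 213 254 0
19.0 213 254 0
20.0 213 254 0
21.0 214 254 0
22.0 214 255 0
23.0 198 255 0
bubble -0.616740088105658 -8.499999999999938 7.0000000000000755 n 454
```

The bubble does not show outside the tips, so it is still within the lines. The force is steady at 13 N and the level has not moved, so I hand in.

```bash
python3 -c "
from cell import ctrl
print(ctrl.hand_in())"
```

```text
the job is handed in; nothing more can be done
None
```

The job is handed in: the level lies flat on the middle of the deck towards the screw foot, and the fingers are still pressing it down at about 13 N. The bubble was about 1 mm off centre just before the press, inside the ±2.5 mm limit. The fingertips hid it during the press, but none of it showed outside the lines. My first press may have touched the vial rather than the frame, so I lifted, turned the gripper 90° and pressed again on the frame.

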